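# Clear the shelf panel: tools into the tote, chips into the tray

### The job

Clear up the steel shelf panel that served as a work board: first put every hand tool lying on it into the wooden tote, then take the scraper block and with it wipe all the wood chips off the panel over its open end into the chip tray, and finally stand the scraper back upright in the middle of its rubber pad. Do not pick up the chips or push them off with the fingers, and leave the paint tin and glue jar where they are.

Things in the scene. Friction and masses are not known exactly. Their poses are not given: they have to be found in the camera images.
- panel: Fixed grey steel shelf panel on two battens, a steel chip tray fixed at its -y end. Origin on the bench under the panel's centre. Panel 270 (x) x 400 (y) mm, top face 40 mm above the bench; along each long side (x = +-130 mm) a flange 6 mm thick stands 14 mm above the top, leaving a 254 mm channel. Both ends (y = +-200 mm) are open, without a lip.
- panel_top (a point): Centre of the panel's top face, axes as panel.
- tray_in (a point): Centre of the chip tray's floor, 4 mm above the bench, 252.5 mm along -y from the panel's centre; axes as panel. Inside it is 272 (x) x 117 (y) mm; outer and side walls reach 45 mm above the bench, the wall under the panel's end 28 mm. Chips pushed over the panel's -y end drop into it.
- tote: Fixed open wooden tote for tools, 240 (x) x 160 (y) x 70 mm high, walls and floor 5 mm, origin at the centre of its underside. It stands beyond one end of the panel, left or right.
- tote_in (a point): Centre of the tote's inner floor, 5 mm above the bench, axes as tote.
- pad: Fixed black rubber parking pad, 170 (x) x 100 (y) x 4 mm thick, origin at the centre of its underside. Beyond the other end of the panel; the scraper starts on it.
- scraper: Loose wooden scraper block, 250 g, upright: foot 100 (x) x 54 (y) x 24 mm high with a rubber edge, on it a handle ridge 70 (x) x 26 (y) mm from 24 to 64 mm height; origin at the centre of its underside, z up. Grip the ridge across its 26 mm, fingertips just above the foot; push along y, so that the 100 mm face clears the chips.
- chisel: Loose stubby chisel lying flat, 100 mm long along its x: wooden handle 62 x 24 (y) x 22 mm high from x = -50 to +12 mm, then a steel blade 16 mm wide to x = +50; 90 g. Grip the handle at x = -15 mm. origin at the centre of its underside. May be absent.
- plane: Loose small steel block plane, 100 (x) x 36 (y) x 22 mm high, with a round wooden knob to 40 mm height at x = +34 mm; 300 g. Grip it across y near the middle; origin at the centre of its underside. May be absent.
- sander: Loose cork sanding block, 95 (x) x 40 (y) x 30 mm high, 80 g, origin at the centre of its underside. May be absent.
- rule: Loose folded wooden rule with brass ends, 105 (x) x 30 (y) x 18 mm high, 80 g, origin at the centre of its underside. May be absent.
- chip0: Loose wood chip, 40 (x) x 22 (y) x 10 mm thick, 12 g, lying on the panel; origin at the centre of its underside. May be absent.
- chip1: Loose wood chip, 44 (x) x 20 (y) x 10 mm thick, 12 g, lying on the panel; origin at the centre of its underside. May be absent.
- chip2: Loose wood chip, 40 (x) x 22 (y) x 10 mm thick, 12 g, lying on the panel; origin at the centre of its underside. May be absent.
- chip3: Loose wood chip, 44 (x) x 20 (y) x 10 mm thick, 12 g, lying on the panel; origin at the centre of its underside. May be absent.
- chip4: Loose wood chip, 40 (x) x 22 (y) x 10 mm thick, 12 g, lying on the panel; origin at the centre of its underside. May be absent.
- chip5: Loose wood chip, 44 (x) x 20 (y) x 10 mm thick, 12 g, lying on the panel; origin at the centre of its underside. May be absent.
- paint_tin: Paint tin, 97 mm diameter, 115 mm high, standing on the bench beyond the panel, not part of the job; origin at the centre of its underside.
- glue_jar: Glue jar, 76 mm diameter, 88 mm high, standing on the bench beyond the panel, not part of the job; origin at the centre of its underside.
Things that resemble listed ones, but are neither listed nor needed, are in the scene too. What is shaped like the chisel but green is not meant. Of the things that look like the scraper, the smaller one is meant.

How it is judged:
On the way, in this order (a step that is already met when the one before it is completed fails the run):
1. every hand tool lies released in the tote (x of chisel in the frame of tote_in between -0.115 and 0.115 m and y of chisel in the frame of tote_in between -0.075 and 0.075 m and z of chisel in the frame of tote_in between -0.01 and 0.075 m and contact force between the fingers and chisel below 0.3 N and linear speed of each of chisel, plane, sander, rule below 0.05 m/s and x of plane in the frame of tote_in between -0.115 and 0.115 m and y of plane in the frame of tote_in between -0.075 and 0.075 m and z of plane in the frame of tote_in between -0.01 and 0.075 m and contact force between the fingers and plane below 0.3 N and x of sander in the frame of tote_in between -0.115 and 0.115 m and y of sander in the frame of tote_in between -0.075 and 0.075 m and z of sander in the frame of tote_in between -0.01 and 0.075 m and contact force between the fingers and sander below 0.3 N and x of rule in the frame of tote_in between -0.115 and 0.115 m and y of rule in the frame of tote_in between -0.075 and 0.075 m and z of rule in the frame of tote_in between -0.01 and 0.075 m and contact force between the fingers and rule below 0.3 N), for 0.2 s.
2. the held scraper is brought down to the panel's top (contact force between the fingers and scraper above 1 N and x of scraper in the frame of panel_top between -0.15 and 0.15 m and y of scraper in the frame of panel_top between -0.26 and 0.26 m and z of scraper in the frame of panel_top between -0.01 and 0.03 m), for 0.1 s.
3. every chip lies in the chip tray (x of chip0 in the frame of tray_in between -0.138 and 0.138 m and y of chip0 in the frame of tray_in between -0.062 and 0.062 m and z of chip0 in the frame of tray_in between -0.01 and 0.03 m and x of chip1 in the frame of tray_in between -0.138 and 0.138 m and y of chip1 in the frame of tray_in between -0.062 and 0.062 m and z of chip1 in the frame of tray_in between -0.01 and 0.03 m and x of chip2 in the frame of tray_in between -0.138 and 0.138 m and y of chip2 in the frame of tray_in between -0.062 and 0.062 m and z of chip2 in the frame of tray_in between -0.01 and 0.03 m and x of chip3 in the frame of tray_in between -0.138 and 0.138 m and y of chip3 in the frame of tray_in between -0.062 and 0.062 m and z of chip3 in the frame of tray_in between -0.01 and 0.03 m and x of chip4 in the frame of tray_in between -0.138 and 0.138 m and y of chip4 in the frame of tray_in between -0.062 and 0.062 m and z of chip4 in the frame of tray_in between -0.01 and 0.03 m and x of chip5 in the frame of tray_in between -0.138 and 0.138 m and y of chip5 in the frame of tray_in between -0.062 and 0.062 m and z of chip5 in the frame of tray_in between -0.01 and 0.03 m), for 0.2 s.
At the end, for the whole second after the job is handed in: Each tool lies in the tote (origin within its walls, under 75 mm above its floor), each chip in the chip tray (origin within its walls, under 30 mm above its floor); the scraper stands upright (0.15 rad) on its pad, centre within 40 mm of the pad's; all released, tools and scraper at rest (all of step 1 and all of step 3 and horizontal distance between scraper and pad below 0.04 m and angle between scraper's own z axis and vertical below 0.15 rad and z of scraper in the frame of pad below 0.012 m and linear speed of scraper below 0.05 m/s and contact force between the fingers and scraper below 0.3 N); the robot touches nothing.
It fails at once if a chip is lifted, or pushed over the panel's tray end, by the fingers themselves ((contact force between the fingers and chip0 above 0.03 N and (y of chip0 in the frame of panel_top below -0.19 m or z of chip0 in the frame of panel_top above 0.025 m)) or (contact force between the fingers and chip1 above 0.03 N and (y of chip1 in the frame of panel_top below -0.19 m or z of chip1 in the frame of panel_top above 0.025 m)) or (contact force between the fingers and chip2 above 0.03 N and (y of chip2 in the frame of panel_top below -0.19 m or z of chip2 in the frame of panel_top above 0.025 m)) or (contact force between the fingers and chip3 above 0.03 N and (y of chip3 in the frame of panel_top below -0.19 m or z of chip3 in the frame of panel_top above 0.025 m)) or (contact force between the fingers and chip4 above 0.03 N and (y of chip4 in the frame of panel_top below -0.19 m or z of chip4 in the frame of panel_top above 0.025 m)) or (contact force between the fingers and chip5 above 0.03 N and (y of chip5 in the frame of panel_top below -0.19 m or z of chip5 in the frame of panel_top above 0.025 m))).
It fails at once if the paint tin or glue jar is moved more than 30 mm (distance of any of paint_tin, glue_jar from where it was at the start of the episode above 0.03 m).
Of chisel, plane, sander, rule only 3 to 4 are there at a start; the rules pass over those that are not, and their reading is None.
Of chip0, chip1, chip2, chip3, chip4, chip5 only 4 to 6 are there at a start; the rules pass over those that are not, and their reading is None.
At some moment in a run one of chisel, plane, sander, rule, scraper may be knocked a few centimetres aside while the robot is not near it.
Once in a run the grip may slacken for a moment while it holds something.
It also fails if it takes over 200 s, if anything falls off the work surface, if the arm or the gripper's body presses on something with over 40 N, if the wrist force passes 120 N, or if a joint passes its speed limit or range.

### The arm

A 7-joint arm with a two-finger parallel gripper is mounted at the origin on the work surface. World frame = base frame: x ahead of the robot, y to its left, z up, the work surface at z = 0. Lengths are in m, angles in rad, forces in N, time in s.
With the tool pointing down it reaches from about 0.4 to 0.9 m from the base axis. Payload 5.5 kg.
Tool frame: the origin (TCP) lies between the finger pads; the fingertips stand 17 mm ahead of it and the grasp point (between the pads) lies 2 mm behind it; z points along the fingers, y is the line along which they close (so a half turn about z gives the same grasp; the last joint's range is limited). The gripper opens to 92 mm and grips with 3 to 60 N. Pads are 19 mm wide; open, the fingers measure 130 mm over their backs; the gripper's body (75 mm by 190 mm) begins 47 mm behind the grasp point.
Start: joints at [-0.879, 0.501, -0.427, 1.55, 0.221, 1.138, -0.21], TCP at [0.27, 0.591, 0.244] pointing down, gripper open.
Joint ranges: [-2.88, 2.88], [-0.31, 2.03], [-1.54, 1.56], [0.2, 2.42], [-1.41, 4.55], [0.19, 2.02], [-2.57, 2.57]. Speed limits (rad/s): [2.57, 2.57, 3.14, 3.14, 3.14, 3.14, 3.14].

### API

Orientations are given as a unit quaternion [x, y, z, w].
In Python, from rig import r, vision gives the robot as it stands. The module is installed in compiled form; this text tells all that it offers.
- The arm moves only by the tool arm_command, never from a script. Its argument "steps" is text: rows parted by semicolons, each of 7 numbers parted by spaces: the shift along the tool's x, y, z in mm, then the turn, a rotation vector about the tool's x, y, z in degrees, then the opening, from -1 (shut) to 1 (fully open). In form: x y z wx wy wz hand; .... A call has 1 to 20 rows; each row shifts and turns the commanded pose from where the row before left it, along the tool's axes as they then stand; what a row does not reach is not made up. A row lasts 1/8 s, in which the tool goes at most 62.5 mm and 10.7 degrees, less where a joint would pass 70% of its speed; a pose out of reach is approached as far as the arm can. A call with a gripper value outside its range is refused whole. The fingers move at their own pace and stop on an object; the grip force is fixed at half the most. Time passes only in rows, so rows that do not move let the fingers close. It gives the time, the measured TCP pose, the force, the opening and the grip force at its end, in the units of the state.
- r.state(): the state, without advancing time (a new reading comes with each control period).
- vision.get_image(name): name is "scene" or "top" or "wrist"; returns the picture (384x512x3 uint8, blue, green, red); there is no depth.
- vision.camera_model(name): a dict with "camera_matrix" (3x3 intrinsics, pixels), "rvec" (rotation vector, rad) and "tvec" (3), from world to camera coordinates, as OpenCV has them; the wrist camera has in their place "T_tool_cam" (4x4, takes a point from camera to tool coordinates, whose origin is the TCP and whose axes are the flange's). Camera axes: x right, y down, z forward; pixel columns grow to the right and rows downward; lengths in m; the calibration is good to about 2 mm. A picture is of the moment at which its call begins: read the wrist's pose just before it. camera_model takes no time and is no camera call.
- r.job_done(): hands the job in; it is judged then, once.
The state is a dict: "t": time; "q": joint angles; "joint_vel": joint speeds; "joint_torque": joint torques, N m; "tool_pos": TCP position; "tcp_rot": TCP orientation; "ft_force": force on the tool from outside, world axes, zero at the start; "ft_torque": the same for the moment, N m; "opening": finger opening in m; "finger_force": force on a finger pad.
Only numpy, scipy, OpenCV 4.12 (cv2) and the standard library are available. Lean on these libraries where they do the work, as an engineer would, in place of code of your own. Each camera call takes 0.05 s, during which the arm holds its last target. There are 200 camera calls.

## Working session

There is one attempt and no reset: what is moved stays moved. The work goes in short steps, Python scripts to look and compute and a tool call to move; the robot and the scene stay as the last step left them, time stands still between calls to the robot, and variables do not carry over. Pictures are saved under pics/ and viewed, at most 14 in all, crops included, and the job is handed in when it is done.

Besides the shell and the picture viewer there is one more tool, called after "Request:" as name(argument=value, ...), one argument or row to a line, values as JSON. arm_command: Moves the arm, as the interface text tells. Its arguments: {"type":"object","properties":{"steps":{"type":"string"}},"required":["steps"]}

```bash
mkdir -p pics
cat > h.py <<'E'
import numpy as np, cv2
from rig import r, vision
from scipy.spatial.transform import Rotation as R
def cam(name):
    m=vision.camera_model(name); K=np.array(m["camera_matrix"])
    if "rvec" in m:
        Rm=cv2.Rodrigues(np.array(m["rvec"]))[0]; t=np.array(m["tvec"]).ravel()
        return K,Rm.T,-Rm.T@t
    s=r.state(); T=np.eye(4); T[:3,:3]=R.from_quat(s["tcp_rot"]).as_matrix(); T[:3,3]=s["tool_pos"]
    T=T@np.array(m["T_tool_cam"]); return K,T[:3,:3],T[:3,3]
def ray(c,uv,z):
    K,Rm,o=c; uv=np.atleast_2d(uv).astype(float)
    d=(np.c_[uv,np.ones(len(uv))]@np.linalg.inv(K).T)@Rm.T
    return o+d*((z-o[2])/d[:,2])[:,None]
def proj(c,P):
    K,Rm,o=c; p=(np.atleast_2d(P)-o)@Rm@K.T; return p[:,:2]/p[:,2:]
E
python3 - <<'E'
from h import *
for n in ("scene","top"):
    c=cam(n); im=vision.get_image(n); cv2.imwrite(f"pics/{n}0.png",im)
    print(n,c[0].round(1).tolist(),c[1].round(3).tolist(),c[2].round(3))
s=r.state(); print({k:np.round(v,3).tolist() for k,v in s.items()}); print(vision.camera_model("wrist"))
E
```

```text
scene [[376.5, 0.0, 261.8], [0.0, 376.5, 190.6], [0.0, 0.0, 1.0]] [[-0.643, 0.617, -0.453], [0.766, 0.509, -0.393], [-0.012, -0.6, -0.8]] [1.189 0.619 1.16 ]
top [[394.6, 0.0, 263.1], [0.0, 394.6, 190.5], [0.0, 0.0, 1.0]] [[-0.005, -0.995, 0.098], [-1.0, 0.003, -0.016], [0.016, -0.098, -0.995]] [0.4   0.082 1.435]
{'t': 0.1, 'q': [-0.879, 0.502, -0.427, 1.551, 0.221, 1.138, -0.21], 'joint_vel': [0.001, -0.003, -0.002, -0.0, -0.001, -0.0, 0.001], 'joint_torque': [-0.01, -56.788, -5.838, -27.992, -0.069, 0.024, 0.0], 'tool_pos': [0.27, 0.591, 0.243], 'tcp_rot': [0.213, 0.977, -0.001, -0.0], 'ft_force': [-0.619, 0.831, -0.911], 'ft_torque': [-0.006, 0.055, 0.011], 'finger_force': 0.0, 'opening': 0.092}
{'camera_matrix': array([[345.4458052 ,   0.        , 253.71581295],
       [  0.        , 345.4458052 , 189.63602765],
       [  0.        ,   0.        ,   1.        ]]), 'T_tool_cam': array([[ 4.17384254e-04, -9.57483065e-01, -2.88489178e-01,
         7.87959049e-02],
       [ 9.99999645e-01,  1.88336182e-04,  8.21713322e-04,
        -6.48706414e-04],
       [-7.32443640e-04, -2.88489418e-01,  9.57482804e-01,
        -1.40519713e-01],
       [ 0.00000000e+00,  0.00000000e+00,  0.00000000e+00,
         1.00000000e+00]])}
```

View pics/top0.png

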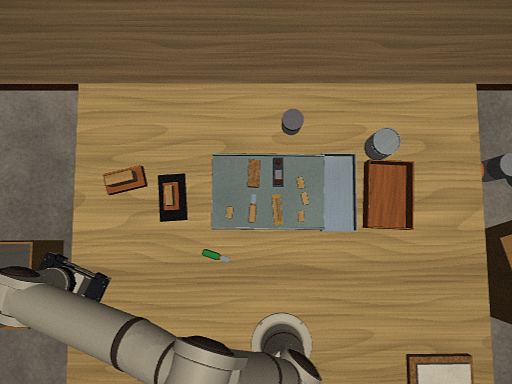

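View pics/scene0.png

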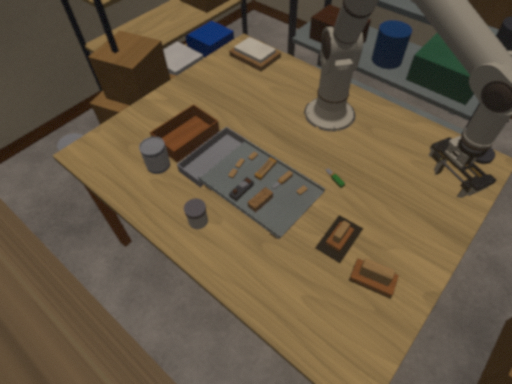

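The top view shows the panel at cols 212–324, rows 155–230, the tray at 324–356 and the tote at 363–413. The pad with a small block is at (172,197), and a larger lookalike sits off the pad at (125,180). A green chisel decoy lies at (213,255), the tin is at (383,143) and the jar at (292,121). On the panel I can see about four tools and about four to five chips. I'll confirm these in an enlarged crop.

Run:
```python
from h import *
im=cv2.imread("pics/top0.png"); cv2.imwrite("pics/crop0.png",cv2.resize(im[135:270,95:335],None,fx=3.3,fy=3.3,interpolation=cv2.INTER_CUBIC))
c=cam("top")
print("panel corners@54/40",ray(c,[[212,155],[212,229],[324,155],[324,230]],.04).round(3).tolist())
print("tote@70",ray(c,[[363,162],[413,161],[413,229],[363,229]],.07).round(3).tolist())
print("pad",ray(c,[[158,176],[185,174],[187,220],[161,222]],.004).round(3).tolist())
```

```text
panel corners@54/40 [[0.666, 0.242, 0.04], [0.402, 0.24, 0.04], [0.665, -0.16, 0.04], [0.397, -0.155, 0.04]]
tote@70 [[0.634, -0.292, 0.07], [0.637, -0.469, 0.07], [0.399, -0.459, 0.07], [0.4, -0.285, 0.07]]
pad [[0.595, 0.441, 0.004], [0.602, 0.343, 0.004], [0.435, 0.334, 0.004], [0.428, 0.427, 0.004]]
```

View pics/crop0.png

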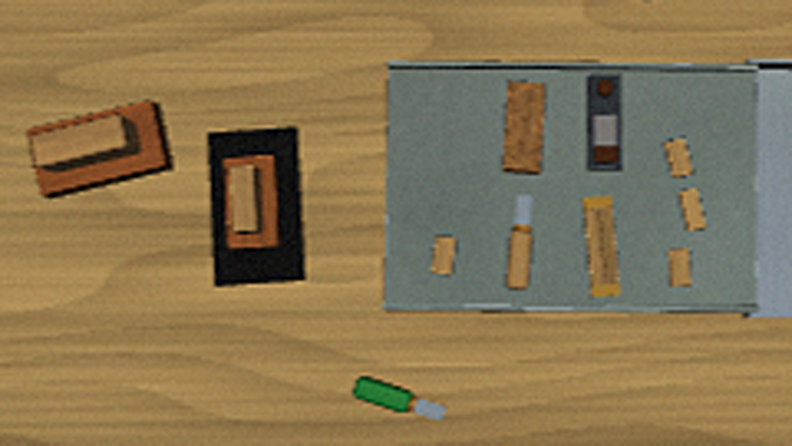

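The lookalike blocks are at (125,180), which is larger and off the pad, and at (171,197), which is smaller and on the pad. I mean the smaller one, and the crop confirms it. The chisel is the tan one on the panel at (253,208), not the green one at (213,255). The panel holds four tools: sander (254,173), plane (278,172), chisel (253,208) and rule (277,210). It also holds four chips, at (300,183), (305,198), (301,216) and (229,212).

```bash
cat >> h.py <<'E'
def blobs(im=None,show=True,z=.05,y0=154,y1=232,x0=211,x1=326):
    """things on panel in the top view: contours not panel-grey"""
    if im is None: im=vision.get_image("top")
    c=cam("top"); k=4
    roi=cv2.resize(im[y0:y1,x0:x1],None,fx=k,fy=k,interpolation=cv2.INTER_CUBIC)
    lab=cv2.cvtColor(roi,cv2.COLOR_BGR2LAB).astype(float)
    bg=np.median(lab.reshape(-1,3),0); d=np.linalg.norm((lab-bg)*[.7,1.5,1.5],axis=2)
    m=cv2.morphologyEx((d>24).astype(np.uint8),cv2.MORPH_OPEN,np.ones((5,5)))
    m[:14]=0; m[-14:]=0
    out=[]
    for q in cv2.findContours(m,cv2.RETR_EXTERNAL,cv2.CHAIN_APPROX_NONE)[0]:
        if cv2.contourArea(q)<200: continue
        p=(q.reshape(-1,2)+.5)/k-.5+[x0,y0]; w=ray(c,p,z)[:,:2]
        (cx,cy),(a,b),an=cv2.minAreaRect((w*1000).astype(np.float32))
        if a<b: a,b,an=b,a,an+90
        an=(an+90)%180-90
        out.append((cx,cy,a,b,an))
    out.sort(key=lambda t:-t[2])
    if show:
        for t in out: print("x %.0f y %.0f len %.0f wid %.0f ang %.0f"%t)
    return out
E
python3 - <<'E'
from h import *
im=cv2.imread("pics/top0.png"); blobs(im); c=cam("top")
print("tin",ray(c,[383,138],.115).round(3),"jar",ray(c,[292,119],.088).round(3))
print("tote L z0",ray(c,[363,195],0).round(3),"R z70",ray(c,[413,195],.07).round(3))
print("scraper handle top",ray(c,[[163.5,186],[172,185],[164,205.5],[173,205]],.064).round(3).tolist())
E
```

```text
x 577 y 242 len 159 wid 5 ang 0
x 471 y 12 len 108 wid 32 ang 5
x 603 y 7 len 105 wid 38 ang -0
x 599 y 94 len 102 wid 42 ang -4
x 459 y 99 len 70 wid 24 ang -5
x 509 y -86 len 46 wid 22 ang 12
x 430 y -155 len 46 wid 6 ang -1
x 565 y -71 len 43 wid 24 ang 12
x 462 y 179 len 41 wid 22 ang -6
x 448 y -71 len 40 wid 22 ang 3
x 509 y 95 len 28 wid 10 ang -2
tin [[ 0.709 -0.351  0.115]] jar [[ 0.784 -0.042  0.088]]
tote L z0 [[ 0.524 -0.307  0.   ]] R z70 [[ 0.517 -0.464  0.07 ]]
scraper handle top [[0.552, 0.406, 0.064], [0.555, 0.377, 0.064], [0.484, 0.403, 0.064], [0.486, 0.372, 0.064]]
```

Request:
arm_command(
  steps="-42 -26 0 0 0 0 0.35;-42 -26 0 0 0 0 0.35;-42 -26 0 0 0 0 0.35;-42 -26 0 0 0 0 0.35;-42 -26 0 0 0 0 0.35;-42 -26 0 0 0 0 0.35;-42 -26 0 0 0 0 0.35;-42 -26 0 0 0 0 0.35;-42 -26 0 0 0 0 0.35;-42 -26 0 0 0 0 0.35;-42 -26 0 0 0 0 0.35;-42 -26 0 0 0 0 0.35;0 0 0 0 0 -10 0.35;0 0 0 0 0 -10 0.35;0 0 0 0 0 0 0.35",
)

```text
t: 1.98
tool_pos: [0.5986, 0.0976, 0.2432]
tcp_rot: [0.041, 0.999, 0.0, -0.001]
ft_force: [0.4, 0.9, -0.6]
opening: 0.0621
finger_force: 0.0
```

```bash
cat >> h.py <<'E'
def plan(x,y,z,ang,lift=None):
    """x,y,z mm, ang deg of object's long axis: turn first (wz), then shift in tool axes"""
    s=r.state(); Rt=R.from_quat(s["tcp_rot"]).as_matrix(); p=np.array(s["tool_pos"])*1000
    yaw=np.degrees(np.arctan2(Rt[1,1],Rt[0,1])); turn=(ang+90-yaw+90)%180-90
    tilt=np.degrees(np.arccos(-Rt[2,2]))
    Rn=Rt@R.from_euler('z',-turn,degrees=True).as_matrix()
    d=Rn.T@(np.array([x,y,z])-p)
    print("t %.1f tcp"%s["t"],p.round(1),"yaw %.1f tilt %.1f wz %.1f"%(yaw,tilt,-turn),"shift",d.round(1),"open %.3f F %.1f"%(s["opening"],s["finger_force"]),"q7 %.2f"%s["q"][6])
E
python3 - <<'E'
from h import *
plan(599,94,62,-4); im=vision.get_image("top"); cv2.imwrite("pics/t1.png",im); cv2.imwrite("pics/w1.png",vision.get_image("wrist")); blobs(im)
E
```

```text
t 2.0 tcp [598.6  97.6 243.2] yaw 85.3 tilt 0.1 wz -0.7 shift [ -0.9  -3.6 181.2] open 0.062 F 0.0 q7 1.18
x 537 y 133 len 293 wid 74 ang 30
x 529 y 22 len 281 wid 60 ang 22
x 581 y 242 len 150 wid 4 ang 0
x 509 y -86 len 47 wid 21 ang 11
x 565 y -72 len 44 wid 24 ang 12
x 634 y -10 len 43 wid 20 ang -0
x 462 y 179 len 41 wid 22 ang -7
x 642 y 145 len 29 wid 24 ang -0
```

View pics/w1.png

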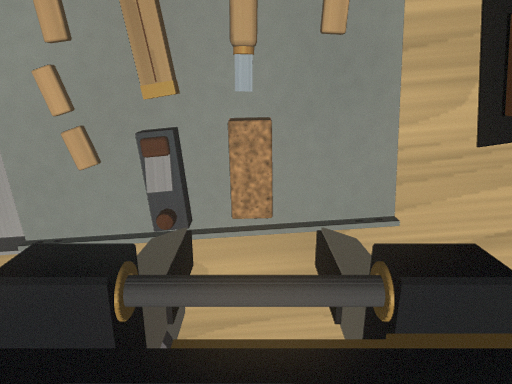

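The wrist view shows the sander at (250,168), the plane at (165,180), the chisel at (244,40) and the rule at (147,50). I'll cast the sander's position from here.

Run:
```python
from h import *
c=cam("wrist")
print("sander",ray(c,[[229,120],[271,120],[272,217],[231,217]],.07).round(4).tolist())
print("plane",ray(c,[[138,131],[178,128],[190,222]],.062).round(4).tolist(), "tilt pl")
```

```text
sander [[0.5475, 0.0798, 0.07], [0.5506, 0.1172, 0.07], [0.6433, 0.1119, 0.07], [0.64, 0.0721, 0.07]]
plane [[0.5512, -0.0058, 0.062], [0.5515, 0.0315, 0.062], [0.645, 0.0299, 0.062]] tilt pl
```

Request:
arm_command(
  steps="4 -3 45 0 0 -0.7 0.35;0 0 45 0 0 0 0.35;0 0 45 0 0 0 0.35;0 0 30 0 0 0 0.35;0 0 16 0 0 0 0.35;0 0 0 0 0 0 -1;0 0 0 0 0 0 -1;0 0 0 0 0 0 -1;0 0 -30 0 0 0 -1;0 0 -40 0 0 0 -1;0 0 -10 0 0 0 -1",
)

```text
t: 3.45
tool_pos: [0.5969, 0.0956, 0.1464]
tcp_rot: [0.034, 0.999, 0.001, 0.003]
ft_force: [-0.1, -0.7, -0.5]
opening: 0.0399
finger_force: 30.0
```

Run:
```python
from h import *
plan(575,-357,142,0)
```

```text
t 3.5 tcp [596.9  95.6 146.4] yaw 86.1 tilt 0.4 wz -3.9 shift [  22.  -452.6    3.8] open 0.040 F 30.0 q7 1.16
```

Request:
arm_command(
  steps="2 -41 0 0 0 -4 -1;2 -41 0 0 0 0 -1;2 -41 0 0 0 0 -1;2 -41 0 0 0 0 -1;2 -41 0 0 0 0 -1;2 -41 0 0 0 0 -1;2 -41 0 0 0 0 -1;2 -41 0 0 0 0 -1;2 -41 0 0 0 0 -1;2 -41 0 0 0 0 -1;2 -41 0 0 0 0 -1;0 0 0 0 0 0 -1",
)

```text
t: 4.95
tool_pos: [0.5683, -0.3613, 0.1419]
tcp_rot: [0.002, 1.0, -0.001, -0.001]
ft_force: [-0.8, 0.1, -0.6]
opening: 0.0402
finger_force: 30.0
```

Run:
```python
from h import *
plan(575,-357,34,0); cv2.imwrite("pics/w2.png",vision.get_image("wrist")); im=vision.get_image("top"); cv2.imwrite("pics/t2.png",im);blobs(im)
```

```text
t 5.0 tcp [ 568.3 -361.3  141.9] yaw 89.7 tilt 0.2 wz -0.3 shift [ -6.9   4.6 107.9] open 0.040 F 30.0 q7 1.98
x 577 y 242 len 157 wid 5 ang 0
x 470 y 12 len 107 wid 32 ang 5
x 603 y 8 len 104 wid 37 ang -0
x 459 y 99 len 70 wid 24 ang -4
x 509 y -86 len 46 wid 22 ang 13
x 565 y -71 len 43 wid 24 ang 12
x 462 y 180 len 40 wid 24 ang -2
x 448 y -71 len 40 wid 22 ang 3
```

View pics/w2.png

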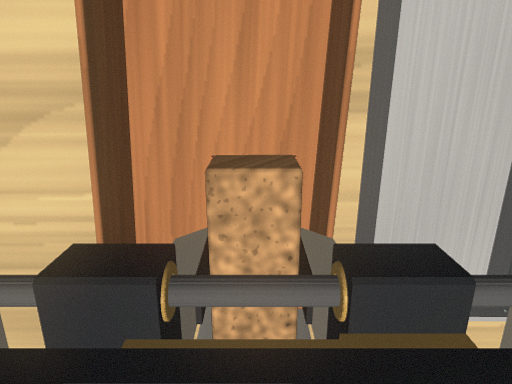

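The wrist view shows the held sander over the tote. The tote's left rim runs from (78,0) to (97,240) and its right rim from (362,0) to (335,240), so the rim can be cast from here.

Run:
```python
from h import *
print(ray(cam("wrist"),[[78,0],[86,100],[97,220],[362,0],[351,100],[338,220]],.07).round(4).tolist())
```

```text
[[0.4462, -0.4526, 0.07], [0.4996, -0.4555, 0.07], [0.5762, -0.4589, 0.07], [0.446, -0.296, 0.07], [0.4994, -0.2977, 0.07], [0.5761, -0.2999, 0.07]]
```

Request:
arm_command(
  steps="-7 8 35 0 0 2 -1;0 0 40 0 0 0 -1;0 0 32 0 0 0 -1;0 0 0 0 0 0 -1;0 0 0 0 0 0 0.08;0 0 0 0 0 0 0.08;0 0 0 0 0 0 0.08;0 0 -30 0 0 0 0.08;0 0 -50 0 0 0 0.08;0 0 -40 0 0 0 0.25",
)

```text
t: 6.3
tool_pos: [0.5788, -0.3456, 0.1575]
tcp_rot: [0.015, 1.0, 0.0, 0.001]
ft_force: [1.0, 0.2, 0.5]
opening: 0.055
finger_force: 0.0
```

Run:
```python
from h import *
plan(600,11,60,-1)
```

```text
t 6.3 tcp [ 578.8 -345.6  157.5] yaw 88.3 tilt 0.1 wz -0.7 shift [-14.8 356.9  97.8] open 0.055 F 0.0 q7 1.94
```

Request:
arm_command(
  steps="-2 44 0 0 0 -0.7 0.26;-2 44 0 0 0 0 0.26;-2 45 0 0 0 0 0.26;-2 45 0 0 0 0 0.26;-2 45 0 0 0 0 0.26;-2 45 0 0 0 0 0.26;-2 45 0 0 0 0 0.26;-1 44 0 0 0 0 0.26;0 0 0 0 0 0 0.26",
)

```text
t: 7.42
tool_pos: [0.6, 0.0173, 0.1561]
tcp_rot: [0.005, 1.0, 0.002, 0.0]
ft_force: [-0.4, -0.0, -0.3]
opening: 0.0578
finger_force: 0.0
```

Run:
```python
from h import *
plan(600,11,60,-1); cv2.imwrite("pics/w3.png",vision.get_image("wrist")); im=vision.get_image("top"); cv2.imwrite("pics/t3.png",im)
cv2.imwrite("pics/v3.png",np.hstack([cv2.resize(cv2.imread("pics/w3.png"),(400,300)),cv2.resize(im[150:250,320:430],(330,300))]))
```

```text
t 7.4 tcp [600.   17.3 156.1] yaw 89.4 tilt 0.2 wz 0.4 shift [-0.1 -6.7 96.1] open 0.058 F 0.0 q7 1.35
```

View pics/v3.png

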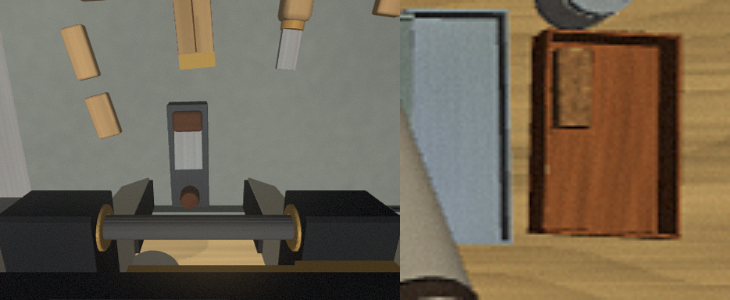

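The sander rests in the tote near its +x, +y corner. The plane's front edge runs from (215,132) to (267,132) in the full wrist picture.

Run:
```python
from h import *
p=ray(cam("wrist"),[[215,132],[267,132],[219,263],[271,263]],.062).round(4); print(p.tolist(),p.mean(0))
plan(p[:,0].mean()*1000,p[:,1].mean()*1000,60,-1)
```

```text
[[0.5508, -0.0144, 0.062], [0.5514, 0.0206, 0.062], [0.6494, -0.0162, 0.062], [0.6501, 0.0232, 0.062]] [0.600425 0.0033   0.062   ]
t 7.5 tcp [600.2  11.  155.8] yaw 89.0 tilt 0.0 wz 0.0 shift [-0.4 -7.7 95.8] open 0.058 F 0.0 q7 1.36
```

Request:
arm_command(
  steps="0 -1 0 0 0 0 0.26;0 0 0 0 0 0 0.26;0 0 0 0 0 0 0.26",
)

```text
t: 7.9
tool_pos: [0.6006, 0.007, 0.1557]
tcp_rot: [0.011, 1.0, -0.0, -0.0]
ft_force: [-0.1, 0.3, 1.0]
opening: 0.0575
finger_force: 0.0
```

Run:
```python
from h import *
plan(600,9,60,-1)
s=r.state(); vision.get_image("wrist")
plan(600,9,60,-1)
```

```text
t 7.9 tcp [600.6   7.  155.7] yaw 88.7 tilt 0.0 wz -0.3 shift [ 0.6  2.  95.7] open 0.058 F 0.0 q7 1.36
t 8.0 tcp [600.6   7.2 155.7] yaw 88.8 tilt 0.0 wz -0.2 shift [ 0.6  1.8 95.7] open 0.058 F 0.0 q7 1.36
```

Request:
arm_command(
  steps="0 1 40 0 0 0 0.26;0 0 35 0 0 0 0.26;0 0 21 0 0 0 0.26;0 0 0 0 0 0 0.26;0 0 0 0 0 0 -1;0 0 0 0 0 0 -1;0 0 0 0 0 0 -1;0 0 -30 0 0 0 -1;0 0 -40 0 0 0 -1;0 0 -10 0 0 0 -1;0 0 0 0 0 0 -1;0 0 0 0 0 0 -1",
)

```text
t: 9.45
tool_pos: [0.5992, 0.0088, 0.1378]
tcp_rot: [0.01, 1.0, -0.0, -0.002]
ft_force: [-1.1, 0.0, -4.6]
opening: 0.0356
finger_force: 29.7
```

Run:
```python
from h import *
plan(461,-347,140,-2)
```

```text
t 9.4 tcp [599.2   8.8 137.8] yaw 88.8 tilt 0.2 wz 0.8 shift [ 125.7 -360.4   -1.7] open 0.036 F 29.7 q7 1.35
```

Request:
arm_command(
  steps="14 -40 0 0 0 0.8 -1;14 -40 0 0 0 0 -1;14 -40 0 0 0 0 -1;14 -40 0 0 0 0 -1;14 -40 0 0 0 0 -1;14 -40 0 0 0 0 -1;14 -40 0 0 0 0 -1;14 -40 0 0 0 0 -1;14 -40 0 0 0 0 -1;0 0 0 0 0 0 -1;0 0 0 0 0 0 -1;0 0 0 0 0 0 -1;0 0 0 0 0 0 -1",
)

```text
t: 11.08
tool_pos: [0.4635, -0.3454, 0.1395]
tcp_rot: [0.016, 1.0, 0.0, -0.0]
ft_force: [0.0, -0.8, -3.7]
opening: 0.0358
finger_force: 30.0
```

Run:
```python
from h import *
plan(461,-348,36,-2)
```

```text
t 11.1 tcp [ 463.5 -345.4  139.5] yaw 88.2 tilt 0.0 wz 0.2 shift [  2.4  -2.8 103.5] open 0.036 F 30.0 q7 2.03
```

Request:
arm_command(
  steps="2 -4 35 0 0 0 -1;0 0 40 0 0 0 -1;0 0 28 0 0 0 -1;0 0 0 0 0 0 -1;0 0 0 0 0 0 0;0 0 0 0 0 0 0;0 0 0 0 0 0 0;0 0 -30 0 0 0 0;0 0 -50 0 0 0 0;0 0 -35 0 0 0 0.1;-5 45 0 0 0 -7 0.17;-5 45 0 0 0 0 0.17;-5 45 0 0 0 0 0.17;-5 45 0 0 0 0 0.17;-5 45 0 0 0 0 0.17;-5 45 0 0 0 0 0.17;-5 45 0 0 0 0 0.17;-5 45 0 0 0 0 0.17;0 0 0 0 0 0 0.17;0 0 0 0 0 0 0.17",
)

```text
t: 13.58
tool_pos: [0.4747, 0.0106, 0.1522]
tcp_rot: [-0.044, 0.999, -0.0, 0.0]
ft_force: [0.8, -1.0, 0.2]
opening: 0.0538
finger_force: 0.0
```

Request:
arm_command(
  steps="0 0 0 0 0 0 0.17;0 0 0 0 0 0 0.17",
)

```text
t: 13.82
tool_pos: [0.4745, 0.0098, 0.1517]
tcp_rot: [-0.043, 0.999, -0.0, -0.0]
ft_force: [0.3, 0.2, -0.4]
opening: 0.0532
finger_force: 0.0
```

Run:
```python
from h import *
plan(471,12,60,5); w=vision.get_image("wrist"); cv2.imwrite("pics/w4.png",w); im=vision.get_image("top"); cv2.imwrite("pics/t4.png",im);blobs(im)
cv2.imwrite("pics/v4.png",np.hstack([cv2.resize(w,(400,300)),cv2.resize(im[150:250,320:430],(330,300))]))
```

```text
t 13.8 tcp [474.5   9.8 151.7] yaw 94.9 tilt 0.0 wz -0.1 shift [ 3.3  2.5 91.7] open 0.053 F 0.0 q7 1.44
x 577 y 242 len 157 wid 5 ang 0
x 462 y 70 len 156 wid 102 ang 20
x 534 y -30 len 87 wid 52 ang 90
x 497 y -97 len 73 wid 26 ang 17
x 468 y 12 len 69 wid 27 ang 12
x 537 y -102 len 68 wid 10 ang 20
x 462 y 179 len 41 wid 22 ang -6
```

View pics/v4.png

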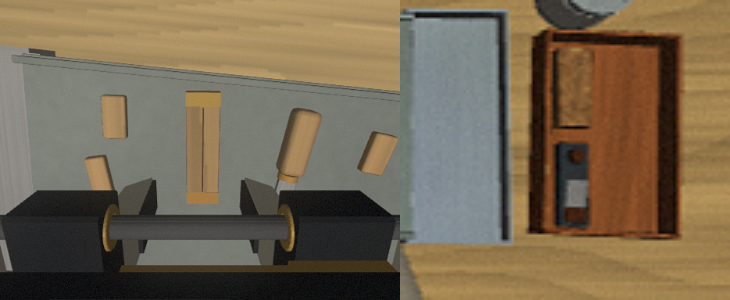

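The plane is in the tote below the sander, and the rule lies between the open fingers, with corners (238,118) to (280,261) in the full wrist picture.

Run:
```python
from h import *
p=ray(cam("wrist"),[[238,118],[282,118],[238,261],[279,261]],.058).round(4); print(p.tolist(),p.mean(0))
plan(p[:,0].mean()*1000,p[:,1].mean()*1000,59,5)
```

```text
[[0.4174, -0.0053, 0.058], [0.4149, 0.0239, 0.058], [0.5233, 0.0025, 0.058], [0.5207, 0.0334, 0.058]] [0.469075 0.013625 0.058   ]
t 13.9 tcp [474.6  10.2 151.7] yaw 94.9 tilt 0.0 wz -0.1 shift [ 5.2  3.9 92.7] open 0.053 F 0.0 q7 1.44
```

Request:
arm_command(
  steps="4 3 40 0 0 0 0.17;0 0 35 0 0 0 0.17;0 0 17 0 0 0 0.17;0 0 0 0 0 0 0.17;0 0 0 0 0 0 -1;0 0 0 0 0 0 -1;0 0 0 0 0 0 -1;0 0 -30 0 0 0 -1;0 0 -40 0 0 0 -1;0 0 -12 0 0 0 -1;0 0 0 0 0 0 -1;0 0 0 0 0 0 -1",
)

```text
t: 15.42
tool_pos: [0.4693, 0.0135, 0.1406]
tcp_rot: [-0.044, 0.999, 0.0, -0.001]
ft_force: [-0.6, 0.5, -0.9]
opening: 0.0297
finger_force: 30.0
```

Run:
```python
from h import *
plan(461,-412,140,-2)
c=cam("top"); print(ray(c,[[320+(556-400)/3,150+50/3],[320+(591-400)/3,150+127/3]],.035).round(3).tolist(),ray(c,[[320+(556-400)/3,150+142/3],[320+(590-400)/3,150+227/3]],.027).round(3).tolist())
```

```text
t 15.4 tcp [469.3  13.5 140.6] yaw 95.0 tilt 0.1 wz 7.0 shift [  -6.5 -425.5    0.7] open 0.030 F 30.0 q7 1.42
[[0.623, -0.334, 0.035], [0.53, -0.373, 0.035]] [[0.513, -0.332, 0.027], [0.411, -0.37, 0.027]]
```

Request:
arm_command(
  steps="0 -42 0 0 0 7 -1;-1 -42 0 0 0 0 -1;-1 -42 0 0 0 0 -1;-1 -42 0 0 0 0 -1;-1 -42 0 0 0 0 -1;-1 -42 0 0 0 0 -1;-1 -42 0 0 0 0 -1;-1 -42 0 0 0 0 -1;0 -42 0 0 0 0 -1;0 -42 0 0 0 0 -1;0 0 0 0 0 0 -1;0 0 0 0 0 0 -1;0 0 0 0 0 0 -1;0 0 0 0 0 0 -1",
)

```text
t: 17.18
tool_pos: [0.4685, -0.4048, 0.1416]
tcp_rot: [0.016, 1.0, 0.0, -0.0]
ft_force: [0.0, 0.1, -1.2]
opening: 0.0295
finger_force: 30.0
```

Run:
```python
from h import *
plan(461,-408,48,-2); blobs()
```

```text
t 17.2 tcp [ 468.5 -404.8  141.6] yaw 88.1 tilt 0.0 wz 0.1 shift [ 7.3 -3.5 93.6] open 0.029 F 30.0 q7 2.11
x 577 y 242 len 157 wid 5 ang 0
x 459 y 100 len 70 wid 24 ang -5
x 508 y -86 len 47 wid 21 ang 12
x 565 y -71 len 44 wid 24 ang 12
x 463 y 179 len 41 wid 22 ang -6
x 448 y -71 len 40 wid 22 ang 3
```

Request:
arm_command(
  steps="7 -3 35 0 0 0 -1;0 0 38 0 0 0 -1;0 0 20 0 0 0 -1;0 0 0 0 0 0 -1;0 0 0 0 0 0 -1;0 0 0 0 0 0 -0.15;0 0 0 0 0 0 -0.15;0 0 0 0 0 0 -0.15;0 0 -30 0 0 0 -0.15;0 0 -45 0 0 0 -0.15;0 0 -30 0 0 0 0",
)

```text
t: 18.6
tool_pos: [0.4615, -0.4094, 0.156]
tcp_rot: [0.017, 1.0, -0.001, 0.001]
ft_force: [-0.9, -0.3, 0.6]
opening: 0.0439
finger_force: 0.0
```

Request:
arm_command(
  steps="4 46 0 0 0 3 0.09;4 46 0 0 0 0 0.09;4 46 0 0 0 0 0.09;4 46 0 0 0 0 0.09;4 46 0 0 0 0 0.09;4 46 0 0 0 0 0.09;4 46 0 0 0 0 0.09;4 46 0 0 0 0 0.09;4 46 0 0 0 0 0.09;4 46 0 0 0 0 0.09;2 46 0 0 0 0 0.09;0 0 0 0 0 0 0.09;0 0 0 0 0 0 0.09;0 0 0 0 0 0 0.09;0 0 0 0 0 0 0.09",
)

```text
t: 20.48
tool_pos: [0.4606, 0.0975, 0.1537]
tcp_rot: [0.044, 0.999, -0.0, -0.0]
ft_force: [0.1, -0.0, -0.5]
opening: 0.0502
finger_force: 0.0
```

Run:
```python
from h import *
plan(463,100,60,-5); w=vision.get_image("wrist"); cv2.imwrite("pics/w5.png",w); im=vision.get_image("top"); cv2.imwrite("pics/t5.png",im)
cv2.imwrite("pics/v5.png",np.hstack([cv2.resize(w,(400,300)),cv2.resize(im[150:250,320:430],(330,300))]))
```

```text
t 20.5 tcp [460.6  97.5 153.7] yaw 84.9 tilt 0.0 wz -0.1 shift [-2.2  2.8 93.7] open 0.050 F 0.0 q7 1.06
```

View pics/v5.png

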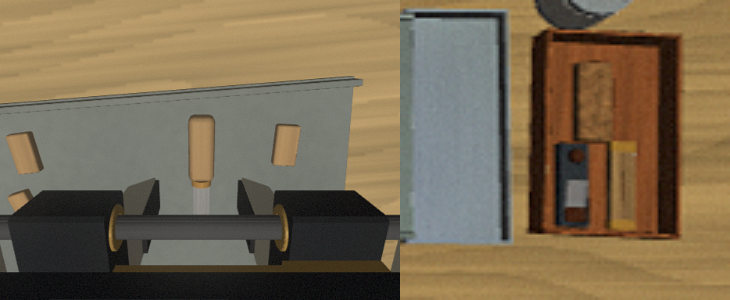

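The rule, plane and sander are all in the tote, though the sander has been shifted toward the tote's middle line by about 3 cm. The chisel handle is at full-picture (258,190), with its end at (258,148) and its blade pointing down the picture.

Run:
```python
from h import *
print(ray(cam("wrist"),[[259,148],[258,232],[258,190]],.062).round(4).tolist())
c=cam("top"); f=lambda u,v:[320+(u-400)/3,150+v/3]
print("sander",ray(c,[f(577,62),f(613,62),f(575,135),f(611,141)],.035).round(3).tolist())
plan(463,100,60,-5)
```

```text
[[0.4226, 0.1046, 0.062], [0.484, 0.0988, 0.062], [0.4521, 0.1015, 0.062]]
sander [[0.608, -0.358, 0.035], [0.608, -0.402, 0.035], [0.52, -0.353, 0.035], [0.513, -0.396, 0.035]]
t 20.6 tcp [460.5  97.9 153.7] yaw 84.9 tilt 0.0 wz -0.1 shift [-2.3  2.3 93.7] open 0.050 F 0.0 q7 1.06
```

Request:
arm_command(
  steps="1 3 40 0 0 0 0.09;0 0 35 0 0 0 0.09;0 0 19 0 0 0 0.09;0 0 0 0 0 0 0.09;0 0 0 0 0 0 -1;0 0 0 0 0 0 -1;0 0 0 0 0 0 -1;0 0 -30 0 0 0 -1;0 0 -40 0 0 0 -1;0 0 -12 0 0 0 -1;0 0 0 0 0 0 -1;0 0 0 0 0 0 -1",
)

```text
t: 22.08
tool_pos: [0.4588, 0.1014, 0.1406]
tcp_rot: [0.043, 0.999, -0.0, -0.001]
ft_force: [0.6, -0.5, -1.0]
opening: 0.0239
finger_force: 30.0
```

Run:
```python
from h import *
plan(556,-415,140,-2)
```

```text
t 22.1 tcp [458.8 101.4 140.6] yaw 85.0 tilt 0.1 wz -3.0 shift [-115.2 -512.7    0.6] open 0.024 F 30.0 q7 1.04
```

Request:
arm_command(
  steps="-10 -43 0 0 0 -3 -1;-10 -43 0 0 0 0 -1;-10 -43 0 0 0 0 -1;-10 -43 0 0 0 0 -1;-10 -43 0 0 0 0 -1;-10 -43 0 0 0 0 -1;-10 -43 0 0 0 0 -1;-10 -43 0 0 0 0 -1;-10 -43 0 0 0 0 -1;-10 -43 0 0 0 0 -1;-8 -43 0 0 0 0 -1;-7 -40 0 0 0 0 -1;0 0 0 0 0 0 -1;0 0 0 0 0 0 -1;0 0 0 0 0 0 -1;0 0 0 0 0 0 -1",
)

```text
t: 24.08
tool_pos: [0.5551, -0.4138, 0.1416]
tcp_rot: [0.016, 1.0, 0.0, -0.0]
ft_force: [-0.6, -0.0, -1.1]
opening: 0.024
finger_force: 30.0
```

Run:
```python
from h import *
plan(556,-415,58,-2)
```

```text
t 24.1 tcp [ 555.1 -413.8  141.6] yaw 88.1 tilt 0.0 wz 0.1 shift [-0.9 -1.2 83.6] open 0.024 F 30.0 q7 2.01
```

Request:
arm_command(
  steps="0 -1 35 0 0 0 -1;0 0 34 0 0 0 -1;0 0 15 0 0 0 -1;0 0 0 0 0 0 -1;0 0 0 0 0 0 -1;0 0 0 0 0 0 -0.3;0 0 0 0 0 0 -0.3;0 0 0 0 0 0 -0.3;0 0 -30 0 0 0 -0.3;0 0 -45 0 0 0 -0.3;0 0 -45 0 0 0 0;0 0 0 0 0 0 0",
)

```text
t: 25.58
tool_pos: [0.5575, -0.418, 0.1832]
tcp_rot: [0.017, 1.0, -0.003, 0.004]
ft_force: [-0.1, -0.3, 0.6]
opening: 0.0447
finger_force: 0.0
```

Request:
arm_command(
  steps="0 47 0 0 0 -5 0.25;6 47 0 0 0 0 0.25;6 47 0 0 0 0 0.25;6 47 0 0 0 0 0.25;6 47 0 0 0 0 0.25;6 47 0 0 0 0 0.25;6 47 0 0 0 0 0.25;0 47 0 0 0 0 0.25;0 47 0 0 0 0 0.25;-4 47 0 0 0 0 0.25;-4 47 0 0 0 0 0.25;-4 47 0 0 0 0 0.25;-4 47 0 0 0 0 0.25;0 47 0 0 0 0 0.25;0 47 0 0 0 0 0.25;0 47 0 0 0 0 0.25;0 47 0 0 0 0 0.25;0 0 0 0 0 0 0.25;0 0 0 0 0 0 0.25;0 0 0 0 0 0 0.25",
)

```text
t: 28.08
tool_pos: [0.4972, 0.3786, 0.1772]
tcp_rot: [-0.025, 1.0, -0.001, -0.0]
ft_force: [0.4, -0.3, -0.0]
opening: 0.0575
finger_force: 0.0
```

Run:
```python
from h import *
plan(519,389,60,4); w=vision.get_image("wrist"); cv2.imwrite("pics/w6.png",w); im=vision.get_image("top"); cv2.imwrite("pics/t6.png",im); blobs(im)
cv2.imwrite("pics/v6.png",np.hstack([cv2.resize(w,(400,300)),cv2.resize(im[150:250,320:430],(330,300))]))
```

```text
t 28.1 tcp [497.2 378.6 177.2] yaw 92.9 tilt 0.1 wz -1.1 shift [-22.5   9.1 117.2] open 0.057 F 0.0 q7 0.70
x 577 y 242 len 157 wid 5 ang 0
x 509 y -86 len 46 wid 21 ang 12
x 565 y -72 len 43 wid 24 ang 12
x 462 y 179 len 41 wid 22 ang -7
x 448 y -71 len 40 wid 22 ang 3
```

View pics/v6.png

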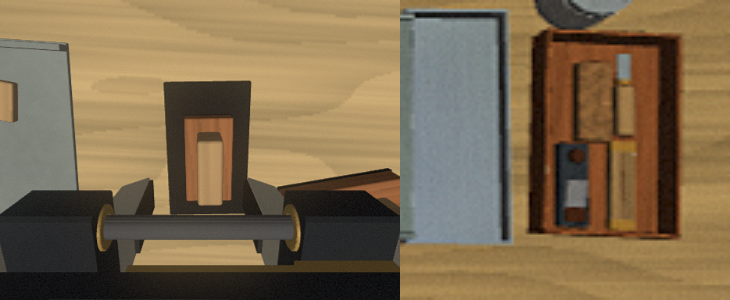

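All four tools now lie in the tote. Below the gripper is the scraper on its pad, with its handle top spanning full-picture (252..285, 178..262). The larger lookalike is to the right. I'll check the clearance to it.

Run:
```python
from h import *
cw=cam("wrist"); p=ray(cw,[[252,178],[284,178],[252,262],[285,262]],.068); print("scr",p.round(4).tolist(),p.mean(0).round(4))
p=ray(cw,[[210,106],[318,104],[314,272]],.004); print("pad",p.round(4).tolist())
im=cv2.imread("pics/t6.png"); c=cam("top"); f=lambda u,v:[95+u/3.3,135+v/3.3]
print("big foot",ray(c,[f(155,100),f(172,168),f(45,196),f(27,130)],.03).round(3).tolist())
print("big handle",ray(c,[f(122,115),f(130,148)],.09).round(3).tolist())
# triangulate big handle's top near corner between top and wrist views
cv2.imwrite("pics/v7.png",np.hstack([cv2.resize(im[150:230,90:200],None,fx=3.6,fy=3.6,interpolation=cv2.INTER_CUBIC),cv2.resize(vision.get_image("scene")[210:310,300:420],None,fx=2.88,fy=2.88,interpolation=cv2.INTER_CUBIC)]))
```

```text
scr [[0.4847, 0.3769, 0.068], [0.4835, 0.4008, 0.068], [0.5547, 0.3804, 0.068], [0.5534, 0.407, 0.068]] [0.5191 0.3913 0.068 ]
pad [[0.4378, 0.337, 0.004], [0.4312, 0.4323, 0.004], [0.5978, 0.4457, 0.004]]
big foot [[0.631, 0.493, 0.03], [0.556, 0.473, 0.03], [0.526, 0.608, 0.03], [0.598, 0.63, 0.03]]
big handle [[0.605, 0.509, 0.09], [0.571, 0.5, 0.09]]
```

View pics/v7.png

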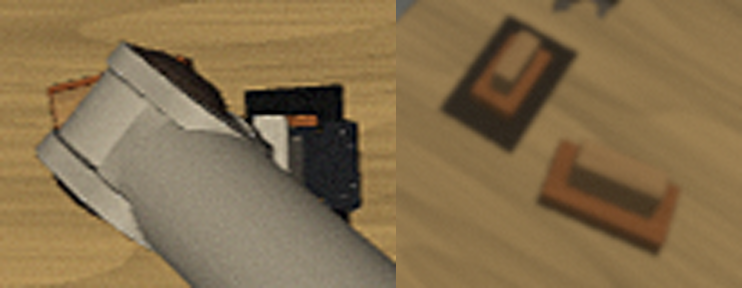

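Request:
arm_command(
  steps="-12 6 20 0 0 -1.1 0.25;-11 5 30 0 0 0 0.25;0 0 0 0 0 0 0.25;0 0 30 0 0 0 0.25;0 0 30 0 0 0 0.25;0 0 12 0 0 0 0.25;0 0 7 0 0 0 0.25;0 0 0 0 0 0 0.25;0 0 0 0 0 0 0.25",
)

```text
t: 29.35
tool_pos: [0.5195, 0.3936, 0.0499]
tcp_rot: [-0.036, 0.999, 0.001, 0.001]
ft_force: [0.1, 0.2, -0.5]
opening: 0.0575
finger_force: 0.0
```

Run:
```python
from h import *
plan(519,391,48,4)
```

```text
t 29.4 tcp [519.5 393.6  49.9] yaw 94.1 tilt 0.1 wz 0.1 shift [ 0.6 -2.5  1.9] open 0.058 F 0.0 q7 0.66
```

Request:
arm_command(
  steps="0 -2 2 0 0 0 0.25;0 0 0 0 0 0 -1;0 0 0 0 0 0 -1;0 0 0 0 0 0 -1;0 0 -20 0 0 0 -1;0 0 -30 0 0 0 -1;0 0 -34 0 0 0 -1;0 0 0 0 0 0 -1;0 0 0 0 0 2 -1;0 0 0 0 0 2 -1;0 0 0 0 0 0 -1",
)

```text
t: 30.72
tool_pos: [0.5183, 0.3905, 0.1294]
tcp_rot: [-0.001, 1.0, -0.001, -0.001]
ft_force: [-0.1, 0.2, -2.8]
opening: 0.0259
finger_force: 30.0
```

Run:
```python
from h import *
plan(537,15,132,0); w=vision.get_image("wrist"); cv2.imwrite("pics/w7.png",w)
```

```text
t 30.7 tcp [518.3 390.5 129.4] yaw 90.1 tilt 0.1 wz 0.1 shift [ -18.7 -375.5   -2.1] open 0.026 F 30.0 q7 0.64
```

View pics/w7.png

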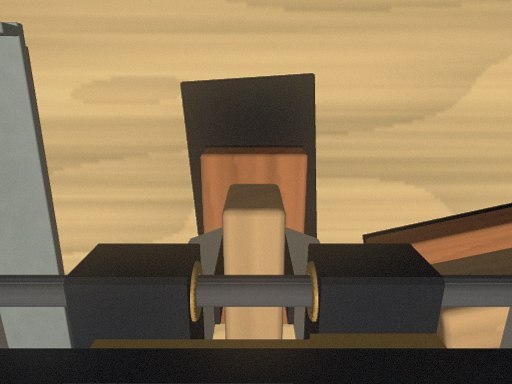

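The scraper is held level and square, its ridge at column 254. The panel's +y end edge runs from (24,40) to (60,250).

Request:
arm_command(
  steps="-2 -42 0 0 0 0 -1;-2 -42 0 0 0 0 -1;-2 -42 0 0 0 0 -1;-2 -42 0 0 0 0 -1;-2 -42 0 0 0 0 -1;-2 -42 0 0 0 0 -1;-2 -42 0 0 0 0 -1;-3 -42 0 0 0 0 -1;-2 -38 0 0 0 0 -1;0 0 0 0 0 0 -1;0 0 0 0 0 0 -1;0 0 0 0 0 0 -1;0 0 0 0 0 0 -1",
)

```text
t: 32.4
tool_pos: [0.5388, 0.0185, 0.1307]
tcp_rot: [-0.002, 1.0, 0.0, -0.0]
ft_force: [-0.0, 0.3, -1.9]
opening: 0.0259
finger_force: 30.0
```

Run:
```python
from h import *
plan(537,15,88,0); w=vision.get_image("wrist"); cv2.imwrite("pics/w8.png",w); im=vision.get_image("top"); cv2.imwrite("pics/t8.png",im)
cv2.imwrite("pics/v8.png",np.hstack([cv2.resize(w,(400,300)),cv2.resize(im[145:240,200:370],(400,300))]))
```

```text
t 32.4 tcp [538.8  18.5 130.7] yaw 90.3 tilt 0.0 wz 0.3 shift [ 1.8 -3.5 42.7] open 0.026 F 30.0 q7 1.27
```

View pics/v8.png

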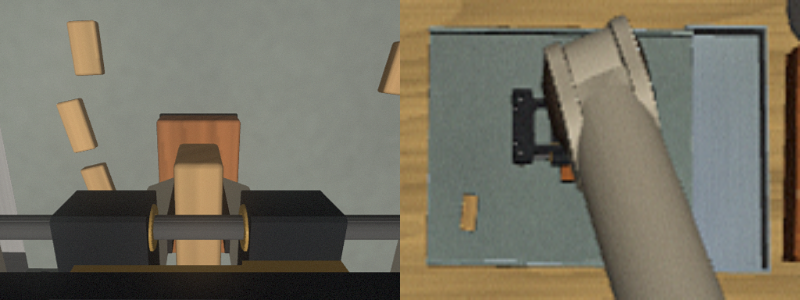

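The wrist view shows chips at (85,47), (77,125) and (97,178) ahead of the scraper, and the fourth behind at upper right. I'll sweep the middle lane first.

Request:
arm_command(
  steps="2 0 20 0 0 0.3 -1;0 0 15 0 0 0 -1;0 0 8 0 0 0 -1;0 0 0 0 0 0 -1;0 -20 0 0 0 0 -1;0 -15 0 0 0 0 -1;0 -15 0 0 0 0 -1;0 -15 0 0 0 0 -1;0 -15 0 0 0 0 -1;0 -15 0 0 0 0 -1;0 -15 0 0 0 0 -1;0 -15 0 0 0 0 -1;0 -15 0 0 0 0 -1;0 -15 0 0 0 0 -1;0 -12 0 0 0 0 -1;0 0 0 0 0 0 -1;0 0 0 0 0 0 -1",
)

```text
t: 34.62
tool_pos: [0.5385, -0.1506, 0.0892]
tcp_rot: [0.002, 1.0, -0.001, 0.002]
ft_force: [0.9, -0.9, 5.3]
opening: 0.0258
finger_force: 30.0
```

Run:
```python
from h import *
plan(537,-150,88,0); w=vision.get_image("wrist"); cv2.imwrite("pics/w9.png",w); im=vision.get_image("top"); cv2.imwrite("pics/t9.png",im)
cv2.imwrite("pics/v9.png",np.hstack([cv2.resize(w,(400,300)),cv2.resize(im[145:240,200:370],(400,300))]))
```

```text
t 34.6 tcp [ 538.5 -150.6   89.2] yaw 89.8 tilt 0.2 wz -0.2 shift [1.5 0.6 1.2] open 0.026 F 30.0 q7 1.55
```

View pics/v9.png

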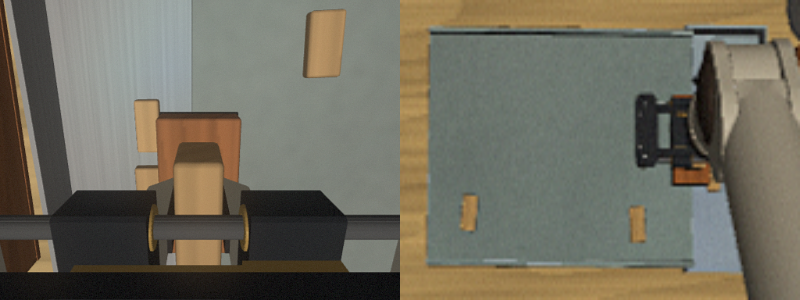

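Both middle chips are in the tray, at wrist (147,125) and (147,178). They look smaller than the one on the panel, so they lie below it. The remaining chips are at top-crop (468,212) and (638,224). Next is the near lane.

Request:
arm_command(
  steps="0 0 -20 0 0 0 -1;0 0 -22 0 0 0 -1;8 43 0 0 0 0 -1;9 43 0 0 0 0 -1;9 43 0 0 0 0 -1;9 43 0 0 0 0 -1;9 43 0 0 0 0 -1;9 43 0 0 0 0 -1;9 43 0 0 0 0 -1;9 43 0 0 0 0 -1;9 47 0 0 0 0 -1;0 0 0 0 0 0 -1;0 0 0 0 0 0 -1;0 0 0 0 0 0 -1;0 0 0 0 0 0 -1",
)

```text
t: 36.6
tool_pos: [0.458, 0.24, 0.1296]
tcp_rot: [0.003, 1.0, -0.0, -0.0]
ft_force: [0.0, -0.6, -2.0]
opening: 0.0259
finger_force: 30.0
```

Run:
```python
from h import *
plan(458,240,88,0); print(r.state()["ft_force"]); w=vision.get_image("wrist"); cv2.imwrite("pics/w10.png",w); im=vision.get_image("top"); cv2.imwrite("pics/t10.png",im);blobs(im)
cv2.imwrite("pics/v10.png",np.hstack([cv2.resize(w,(400,300)),cv2.resize(im[145:240,200:370],(400,300))]))
```

```text
t 36.6 tcp [458.  240.  129.6] yaw 89.7 tilt 0.0 wz -0.3 shift [-0.   0.  41.6] open 0.026 F 30.0 q7 0.78
[ 0.00894106 -0.56260204 -1.95760404]
x 572 y 241 len 168 wid 17 ang 5
x 464 y 184 len 89 wid 65 ang -1
x 448 y -71 len 40 wid 22 ang 3
x 498 y 220 len 34 wid 18 ang 0
```

View pics/v10.png

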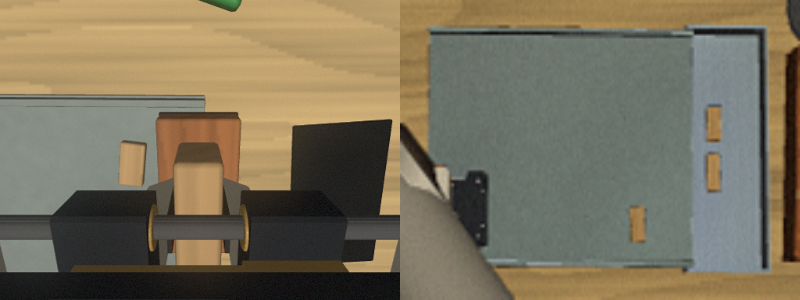

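Two chips are in the tray, at top-crop (713,123) and (713,172). One chip is just ahead of the scraper at wrist (131,162), and the other is at top-crop (638,224). I'll shift 6 mm away from the flange, lower and sweep the full length.

Request:
arm_command(
  steps="-6 0 0 0 0 -0.3 -1;0 0 20 0 0 0 -1;0 0 14 0 0 0 -1;0 0 8 0 0 0 -1;0 0 0 0 0 0 -1;0 0 0 0 0 0 -1",
)

```text
t: 37.45
tool_pos: [0.4638, 0.2413, 0.0879]
tcp_rot: [-0.001, 1.0, -0.0, 0.0]
ft_force: [-0.3, -0.5, 1.5]
opening: 0.0256
finger_force: 30.0
```

Request:
arm_command(
  steps="0 -15 0 0 0 0 -1;0 -20 0 0 0 0 -1;0 -20 0 0 0 0 -1;0 -20 0 0 0 0 -1;0 -20 0 0 0 0 -1;0 -20 0 0 0 0 -1;0 -20 0 0 0 0 -1;0 -20 0 0 0 0 -1;0 -20 0 0 0 0 -1;0 -20 0 0 0 0 -1;0 -20 0 0 0 0 -1;0 -20 0 0 0 0 -1;0 -20 0 0 0 0 -1",
)

```text
t: 39.08
tool_pos: [0.464, -0.0147, 0.0879]
tcp_rot: [-0.001, 1.0, 0.0, 0.0]
ft_force: [-0.2, 2.5, 0.1]
opening: 0.0257
finger_force: 30.0
```

Run:
```python
from h import *
plan(464,-152,88,0); print(r.state()["ft_force"]); vision.get_image("wrist"); plan(464,-152,88,0); w=vision.get_image("wrist"); im=vision.get_image("top"); cv2.imwrite("pics/t11.png",im)
cv2.imwrite("pics/v11.png",np.hstack([cv2.resize(w,(400,300)),cv2.resize(im[145:240,200:370],(400,300))]))
```

```text
t 39.1 tcp [464.  -14.7  87.9] yaw 90.1 tilt 0.0 wz 0.1 shift [   0.  -137.3   -0.2] open 0.026 F 30.0 q7 1.28
[-0.16733989  2.48848188  0.12619457]
t 39.1 tcp [464.  -17.6  87.9] yaw 89.9 tilt 0.1 wz -0.1 shift [ 0.000e+00 -1.344e+02  1.000e-01] open 0.026 F 30.0 q7 1.28
```

View pics/v11.png

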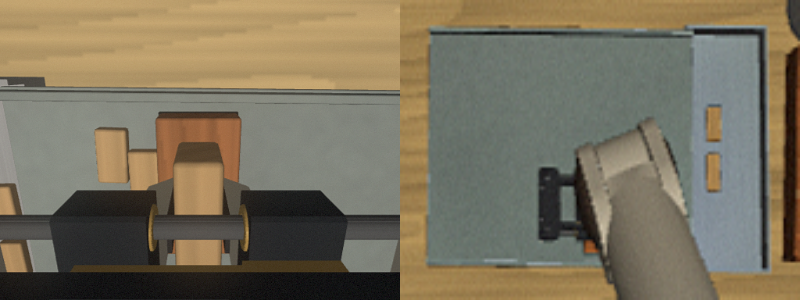

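Both chips ride ahead of the scraper, at wrist (112,155) and (143,170). I'll keep sweeping over the edge.

Request:
arm_command(
  steps="0 -15 0 0 0 0 -1;0 -15 0 0 0 0 -1;0 -15 0 0 0 0 -1;0 -15 0 0 0 0 -1;0 -15 0 0 0 0 -1;0 -15 0 0 0 0 -1;0 -15 0 0 0 0 -1;0 -15 0 0 0 0 -1;0 -13 0 0 0 0 -1;0 0 0 0 0 0 -1;0 0 0 0 0 0 -1;0 0 0 0 0 0 -1",
)

```text
t: 40.72
tool_pos: [0.4645, -0.1489, 0.088]
tcp_rot: [-0.0, 1.0, -0.001, 0.0]
ft_force: [0.4, -4.7, 5.4]
opening: 0.0259
finger_force: 30.0
```

Run:
```python
from h import *
plan(464,-152,88,0); print(r.state()["ft_force"]);w=vision.get_image("wrist"); im=vision.get_image("top"); cv2.imwrite("pics/t12.png",im)
cv2.imwrite("pics/v12.png",np.hstack([cv2.resize(w,(400,300)),cv2.resize(im[145:240,200:370],(400,300))]))
```

```text
t 40.7 tcp [ 464.5 -148.9   88. ] yaw 90.0 tilt 0.1 wz 0.0 shift [ 0.5 -3.1 -0. ] open 0.026 F 30.0 q7 1.57
[ 0.40874768 -4.74902613  5.36857021]
```

View pics/v12.png

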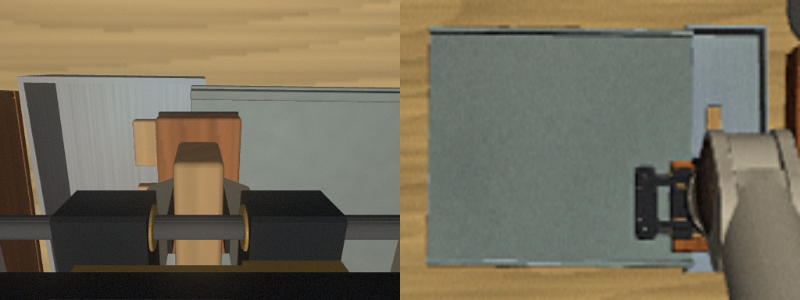

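The panel is clear in the top view, and the wrist view shows chips in the tray at (145,142) and (147,187). I'll lift, return over the pad and check the tray from there.

Request:
arm_command(
  steps="0 0 -20 0 0 0 -1;0 0 -25 0 0 0 -1;-4 45 0 0 0 0 -1;-5 45 0 0 0 0 -1;-4 45 0 0 0 0 -1;-5 45 0 0 0 0 -1;-4 45 0 0 0 0 -1;-5 45 0 0 0 0 -1;-4 45 0 0 0 0 -1;-5 45 0 0 0 0 -1;-4 45 0 0 0 0 -1;-5 45 0 0 0 0 -1;-4 45 0 0 0 0 -1;-5 45 0 0 0 0 -1;0 0 0 0 0 -4 -1;0 0 0 0 0 0 -1;0 0 0 0 0 0 -1;0 0 0 0 0 0 -1",
)

```text
t: 43.08
tool_pos: [0.5174, 0.3922, 0.1324]
tcp_rot: [-0.035, 0.999, -0.0, -0.0]
ft_force: [0.0, -0.1, -2.7]
opening: 0.0259
finger_force: 30.0
```

Run:
```python
from h import *
plan(518,391,49,4); print(r.state()["ft_force"]);w=vision.get_image("wrist"); cv2.imwrite("pics/w13.png",w); im=vision.get_image("top"); cv2.imwrite("pics/t13.png",im)
cv2.imwrite("pics/v13.png",np.hstack([cv2.resize(w,(380,285)),cv2.resize(im[145:240,290:430],(420,285))]))
```

```text
t 43.1 tcp [517.4 392.2 132.4] yaw 94.0 tilt 0.1 wz 0.0 shift [-0.6 -1.2 83.4] open 0.026 F 30.0 q7 0.66
[ 0.04168101 -0.13386767 -2.68909992]
```

View pics/v13.png

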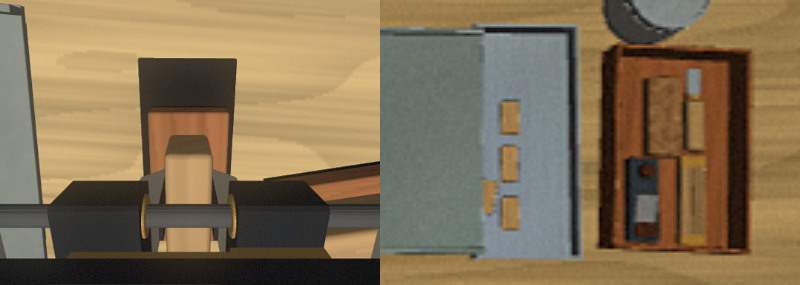

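The fourth chip, at top-crop (488,196), lies hard against the panel's end and may be leaning or hanging there. My picture allowance is spent: I've viewed 17, which is over the stated 14. I'll work from numbers only from here.

```bash
cat > tri.py <<'E'
from h import *
def chips(name,im,roi):
    x0,y0,x1,y1=roi; k=4
    g=cv2.resize(im[y0:y1,x0:x1],None,fx=k,fy=k,interpolation=cv2.INTER_CUBIC)
    lab=cv2.cvtColor(g,cv2.COLOR_BGR2LAB).astype(int); m=((lab[...,2]-128)>8).astype(np.uint8)
    m=cv2.morphologyEx(m,cv2.MORPH_OPEN,np.ones((3,3))); out=[]
    for q in cv2.findContours(m,cv2.RETR_EXTERNAL,cv2.CHAIN_APPROX_NONE)[0]:
        if cv2.contourArea(q)<150: continue
        p=(q.reshape(-1,2)+.5)/k-.5+[x0,y0]; (c,s,a)=cv2.minAreaRect(p.astype(np.float32))
        out.append((c,s,a,cv2.contourArea(q)/k/k,p))
    return out
if __name__=="__main__":
    for name,roi in (("top",(318,160,354,226)),("scene",(180,130,260,190))):
        im=vision.get_image(name); cv2.imwrite(f"pics/{name}_t.png",im); c=cam(name)
        for q in chips(name,im,roi):
            print(name,np.round(q[0],1),np.round(q[1],1),"ang %.0f area %.0f"%(q[2],q[3]),"bbox",q[4].min(0).round(1),q[4].max(0).round(1),"z.01",ray(c,q[0],.01)[0].round(3)[:2],"z.04",ray(c,q[0],.04)[0].round(3)[:2])
    for P in ([.48,-.158,.04],[.45,-.19,.01],[.48,-.17,.01]): print(P,proj(cam("scene"),P).round(1),proj(cam("top"),P).round(1))
E
python3 tri.py
```

```text
top [333.  215.9] [11.   6.2] ang 90 area 66 bbox [329.9 210.4] [336.1 221.4] z.01 [ 0.447 -0.194] z.04 [ 0.446 -0.188]
top [326.2 210. ] [11.2  5.2] ang 90 area 46 bbox [323.6 204.4] [328.9 215.6] z.01 [ 0.469 -0.169] z.04 [ 0.467 -0.164]
top [332.8 199.1] [12.   5.8] ang 90 area 64 bbox [329.9 193.1] [335.6 205.1] z.01 [ 0.508 -0.194] z.04 [ 0.506 -0.188]
top [333.  183.9] [11.   6.2] ang 90 area 65 bbox [329.9 178.4] [336.1 189.4] z.01 [ 0.564 -0.196] z.04 [ 0.56 -0.19]
scene [195.2 180.4] [18.  31.2] ang 90 area 252 bbox [179.6 171.4] [210.9 189.4] z.01 [ 0.665 -0.18 ] z.04 [ 0.678 -0.159]
scene [210.8 163.2] [ 5.9 10.2] ang 49 area 49 bbox [205.9 159.1] [215.6 167.1] z.01 [ 0.563 -0.195] z.04 [ 0.579 -0.174]
scene [220.8 155.5] [ 5.4 10.9] ang 51 area 49 bbox [215.6 151.1] [225.9 159.6] z.01 [ 0.507 -0.193] z.04 [ 0.524 -0.172]
scene [230.9 147.2] [5.7 9.8] ang 50 area 46 bbox [226.4 143.4] [235.4 151.4] z.01 [ 0.446 -0.193] z.04 [ 0.465 -0.171]
scene [245.4 138.8] [18.2 28. ] ang 90 area 263 bbox [231.4 129.6] [259.4 147.9] z.01 [ 0.371 -0.178] z.04 [ 0.392 -0.158]
scene [200.6 145.1] [31. 42.] ang 90 area 592 bbox [179.6 129.6] [221.6 160.6] z.01 [ 0.518 -0.299] z.04 [ 0.536 -0.275]
[0.48, -0.158, 0.04] [[230.9 150.8]] [[324.4 206.4]]
[0.45, -0.19, 0.01] [[230.7 148. ]] [[332.  215.1]]
[0.48, -0.17, 0.01] [[229.3 154.4]] [[326.3 206.9]]
```

Three chips lie flat in the tray at y≈-0.194. The fourth is visible from above at y -0.158…-0.179. The scene camera cannot see it because it sits below the panel's edge line, so it is low in the tray: a chip still at panel height would show. I'll park the scraper next.

Request:
arm_command(
  steps="-1 -1 25 0 0 0 -1;0 0 25 0 0 0 -1;0 0 18 0 0 0 -1;0 0 8 0 0 0 -1;0 0 0 0 0 0 -1;0 0 4 0 0 0 -1;0 0 2 0 0 0 -1;0 0 0 0 0 0 -1;0 0 0 0 0 0 -1",
)

```text
t: 44.4
tool_pos: [0.5188, 0.393, 0.052]
tcp_rot: [-0.036, 0.999, 0.0, 0.001]
ft_force: [-0.6, -0.6, 5.7]
opening: 0.026
finger_force: 30.0
```

Run:
```python
from h import *
plan(518,391,48,4); print(r.state()["ft_force"])
```

```text
t 44.4 tcp [518.8 393.   52. ] yaw 94.1 tilt 0.1 wz 0.1 shift [ 0.9 -1.9  4. ] open 0.026 F 30.0 q7 0.61
[-0.58345956 -0.64408256  5.67876862]
```

The scraper is seated on the pad, with about 8 N of contact. I'll release it and rise, then move toward the tray so the wrist camera can check the fourth chip.

Request:
arm_command(
  steps="0 0 0 0 0 0 0.25;0 0 0 0 0 0 0.25;0 0 0 0 0 0 0.25;0 0 -20 0 0 0 0.25;0 0 -30 0 0 0 0.25;0 0 -40 0 0 0 0.25;0 0 -40 0 0 0 0.25;0 0 0 0 0 0 0.25;0 0 0 0 0 0 0.25;0 0 0 0 0 0 0.25",
)

```text
t: 45.65
tool_pos: [0.5176, 0.3918, 0.1797]
tcp_rot: [-0.036, 0.999, -0.001, -0.001]
ft_force: [-0.2, -0.2, -0.6]
opening: 0.0572
finger_force: 0.0
```

Run:
```python
from h import *
plan(560,-200,182,0); c=cam("wrist"); w=vision.get_image("wrist"); cv2.imwrite("pics/w14.png",w)
lab=cv2.cvtColor(w,cv2.COLOR_BGR2LAB).astype(int)
# ridge (pale tan) top and pad (black) in the image
roi=np.zeros(w.shape[:2],bool); roi[80:275,190:330]=True
blk=((lab[...,0]<60)&roi).astype(np.uint8); wood=((lab[...,2]-128>12)&(lab[...,0]>150)&roi).astype(np.uint8)
for n,m,z in (("ridge",wood,.068),("black",blk,.004)):
    for q in cv2.findContours(m,cv2.RETR_EXTERNAL,cv2.CHAIN_APPROX_NONE)[0]:
        if cv2.contourArea(q)<300: continue
        p=ray(c,q.reshape(-1,2),z)[:,:2]*1000; print(n,[np.round(t,1) for t in cv2.minAreaRect(p.astype(np.float32))],q.min((0,1)),q.max((0,1)))
```

```text
t 45.6 tcp [517.6 391.8 179.7] yaw 94.1 tilt 0.1 wz 4.1 shift [ -42.4 -591.8   -1.6] open 0.057 F 0.0 q7 0.68
ridge [array([519.9, 392.6]), array([66.1, 22.6]), np.float64(3.5)] [240 154] [269 236]
ridge [array([510.1, 395.8]), array([151.3, 109.7]), np.float64(4.2)] [190  80] [329 273]
black [array([595.5, 464.4]), array([49.1, 18.4]), np.float64(7.7)] [311 231] [329 274]
black [array([517.3, 390.7]), array([167.1,  98.4]), np.float64(3.9)] [198  80] [309 253]
```

The scraper stands at (520,393) and the pad centre is at (517,391), so it is well centred. Now the last chip, seen from the tray side.

Request:
arm_command(
  steps="-3 -45 0 0 0 4 0.25;-3 -45 0 0 0 0 0.25;-3 -45 0 0 0 0 0.25;-3 -45 0 0 0 0 0.25;-3 -45 0 0 0 0 0.25;-3 -45 0 0 0 0 0.25;-3 -45 0 0 0 0 0.25;-3 -45 0 0 0 0 0.25;-3 -45 0 0 0 0 0.25;-3 -45 0 0 0 0 0.25;-3 -45 0 0 0 0 0.25;-3 -45 0 0 0 0 0.25;-3 -45 0 0 0 0 0.25;-3 -45 0 0 0 0 0.25;0 0 0 0 0 0 0.25;0 0 0 0 0 0 0.25;0 0 0 0 0 0 0.25;0 0 0 0 0 0 0.25",
)

```text
t: 47.95
tool_pos: [0.5651, -0.2355, 0.1807]
tcp_rot: [-0.002, 1.0, 0.0, -0.0]
ft_force: [0.0, -0.8, 0.0]
opening: 0.0571
finger_force: 0.0
```

Run:
```python
from h import *
plan(560,-230,182,0); c=cam("wrist"); w=vision.get_image("wrist"); cv2.imwrite("pics/w15.png",w)
lab=cv2.cvtColor(w,cv2.COLOR_BGR2LAB).astype(int); m=((lab[...,2]-128>10)).astype(np.uint8); m[240:]=0
m=cv2.morphologyEx(m,cv2.MORPH_OPEN,np.ones((3,3)))
for q in cv2.findContours(m,cv2.RETR_EXTERNAL,cv2.CHAIN_APPROX_NONE)[0]:
    if not 150<cv2.contourArea(q)<9000: continue
    for z in (.014,.03): print("z",z,[np.round(np.array(t)*1,1) for t in cv2.minAreaRect((ray(c,q.reshape(-1,2),z)[:,:2]*1000).astype(np.float32))],q.min((0,1)),q.max((0,1)),cv2.contourArea(q))
```

```text
t 48.0 tcp [ 565.1 -235.5  180.7] yaw 90.3 tilt 0.0 wz 0.3 shift [ 5.1  5.5 -1.3] open 0.057 F 0.0 q7 1.73
z 0.014 [array([ 562.1, -195.2]), array([39.6, 21.7]), np.float64(0.6)] [286 151] [310 193] 937.0
z 0.03 [array([ 558.1, -197.4]), array([37.6, 20.5]), np.float64(0.6)] [286 151] [310 193] 937.0
z 0.014 [array([ 496.7, -362.8]), array([17. , 17.8]), np.float64(82.8)] [96 87] [116 108] 330.0
z 0.03 [array([ 496.2, -356.2]), array([16.2, 16.9]), np.float64(82.8)] [96 87] [116 108] 330.0
z 0.014 [array([ 506.7, -192.9]), array([42.5, 19.7]), np.float64(0.5)] [292  85] [315 135] 1080.0
z 0.03 [array([ 505.6, -195.2]), array([40.3, 18.7]), np.float64(0.5)] [292  85] [315 135] 1080.0
z 0.014 [array([ 467.9, -164.4]), array([22.2, 39.8]), np.float64(78.7)] [322  36] [357  89] 1259.0
z 0.03 [array([ 468.8, -168.1]), array([21. , 37.7]), np.float64(78.7)] [322  36] [357  89] 1259.0
z 0.014 [array([ 447.5, -192.5]), array([39.3, 21.7]), np.float64(0.3)] [293  10] [321  62] 1307.0
z 0.03 [array([ 449.5, -194.8]), array([37.2, 20.6]), np.float64(0.3)] [293  10] [321  62] 1307.0
z 0.014 [array([ 426.5, -355.4]), array([10.1, 27.3]), np.float64(0.3)] [88  0] [122  14] 429.0
z 0.03 [array([ 429.6, -349.2]), array([ 9.6, 25.9]), np.float64(0.3)] [88  0] [122  14] 429.0
```

From the tray side the fourth chip measures 40 × 22 mm at floor level. It lies flat in the tray, centre about 47 mm from the tray's centre (limit 62 mm). The tools were last seen in the tote and the scraper on its pad, so I'm handing in.

```bash
python3 -c "
from rig import r
print(r.job_done())"
```

```text
the job is handed in; nothing more can be done
None
```

I handed the job in, verdict not shown: the four tools were in the tote, the four chips wiped into the tray, and the scraper upright within 5 mm of its pad's centre, but I viewed 17 pictures against the limit of 14.

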